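Hang the ready plate on the sign stand

ROBOT

A 6-joint arm with a two-finger parallel gripper is mounted at the origin on a cart in front of the work surface, level with it; the furniture and walls round the work are solid. World frame = base frame: x ahead of the robot, y to its left, z up, the work surface at z = 0. Lengths are in m, angles in rad, forces in N, time in s.
With the tool pointing down it reaches from about 0.35 to 0.975 m from the base axis. Payload 4.9 kg.
Tool frame: the origin (TCP) lies at the very end of the fingers, on their centre line; the grasp point (between the pads) lies 19 mm behind it; z points along the fingers, y is the line along which they close (so a half turn about z gives the same grasp; the last joint's range is limited). The gripper opens to 85 mm and grips with 20 to 120 N. Pads are 22 mm wide; open, the fingers measure 114 mm over their backs; the gripper's body (76 mm by 85 mm) begins 54 mm behind the grasp point. The pads swing forward as they close: fully open they stand 13 mm farther back than shut.
Start: joints at [1.063, 0.053, 1.613, -0, 1.476, -0.119], TCP at [0.237, 0.578, 0.231] pointing down, gripper open.
Joint ranges: [-3.01, 3.01], [-1.01, 2.22], [0.06, 2.58], [-1.02, 4.17], [0.09, 2.62], [-3.14, 3.14]. Speed limits (rad/s): [2.57, 2.57, 3.14, 3.14, 3.14, 3.14].

INTERFACE

Orientations are given as a rotation vector (axis times angle).
In Python, from station import get_obs, get_image, finish_job gives the robot as it stands. The module is installed in compiled form; this text tells all that it offers.
- The arm moves only by the tool carry_out, never from a script. Its argument "rows" is a list of rows, each a list of 7 numbers: the turn, a rotation vector about the tool's x, y, z as a fraction of full scale, then the shift along the tool's x, y, z as a fraction of full scale, then the closure, from -1 (fully open) to 1 (shut). A call has 1 to 5 rows; each row is the pose to reach, as a shift and turn from the pose commanded when the call began, along the tool's axes at that moment, turning the shorter way round; what a row does not reach only later rows make up. Full scale, the value 1, is 300 mm for a shift and pi rad for a turn. A row lasts 1/10 s, in which the tool goes at most 50 mm and 8.59 degrees, less where a joint would pass 70% of its speed; a pose out of reach is approached as far as the arm can. A call with a number of a shift or a turn outside -1 to 1 is refused whole. A call with a gripper value outside its range is refused whole. The fingers move at their own pace and stop on an object; "force" is the grip in N (left out, the last holds). Time passes only in rows, so rows that repeat a pose let the fingers close. It gives the time, the measured TCP pose, the force, the opening and the grip force at its end, in the units of the state.
- get_obs(): the state, without advancing time (a new reading comes with each control period).
- get_image(name): name is "scene" or "top" or "wrist"; returns a dict with "img" (400x640x3 uint8, blue, green, red), "mtx" (3x3 intrinsics, pixels), "R" (3x3) and "t" (3): a world point X has camera coordinates R X + t. Camera axes: x right, y down, z forward; pixel columns grow to the right and rows downward; lengths in m; the calibration is good to about 2 mm. A picture is of the moment at which its call begins. There is no depth.
- finish_job(): hands the job in; it is judged then, once.
The state is a dict: "t": time; "q": joint angles; "dq": joint speeds; "effort": joint torques, N m; "tool_pos": TCP position; "tool_rot": TCP orientation; "contact_force": force on the tool from outside, world axes, zero at the start; "wrist_torque": the same for the moment, N m; "opening": finger opening in m; "grip_force": force on a finger pad.
Only numpy, scipy, OpenCV 4.12 (cv2) and the standard library are available. Lean on these libraries where they do the work, as an engineer would, in place of code of your own. Each camera call takes 0.05 s, during which the arm holds its last target. There are 200 camera calls.

TASK

Set out the green ready plate on the sign stand. It lies flat, so first prop it on the blue sloping rest, lower (tick) end against the ledge, and let go of it there, so that you can take it again by its upper end; then pass the wide hole of its keyhole over the screw head on the white panel and slide it down until the screw sits at the top of the narrow slot, and leave it hanging upright there. Leave the other things on the worktop where they are.

Things in the scene. Friction and masses are not known exactly. Their poses are not given: they have to be found in the camera images.
- plate_center (a point): Centre (also of its thickness) of the green keyhole plate: flat, rigid, 150 mm long (its x), 60 wide (y), 12 thick (z), about 0.15 kg; white tick near the lower end, white line near the upper end, alike on both faces. +x points to its upper end (up when it hangs). It starts lying flat on the worktop. The outer 64 mm at the upper end is solid.
- plate_hole (a point): Centre of the wide round part of the plate's keyhole, 28 mm across, cut right through, 19 mm below the plate's centre (plate x = -19 mm), at mid-thickness. Same axes as plate_center.
- plate_slot_end (a point): Where the shank sits when the plate is fully hung: 4 mm below the closed upper end of the keyhole's narrow slot, at plate x = +7 mm (26 mm above plate_hole, 68 mm below the plate's upper edge), mid-thickness. The slot is 12 mm wide, from the wide hole up to its closed end. Same axes as plate_center.
- stand: Sign stand, fixed: grey base 120x130x12 mm with an upright white panel 90 mm wide, 10 mm thick, top edge 181 mm above the worktop. Origin on the worktop below the middle of the panel's front face; x into the panel (roughly away from the robot), y along it, z up. A hanging plate's upper edge stands 52 mm above the panel's top edge.
- screw (a point): Middle of the bare shank of the steel screw that sticks out level from the stand's panel, 165 mm above the worktop. Axes as the stand's: x along the screw into the panel. Shank 8 mm thick, 20 mm long, from the panel face (x = +10 mm) to the head (x = -10 mm); head 18 mm across, 6 mm thick, front at x = -16 mm. The plate has 8 mm of play between head and panel.
- rest: Blue sloping rest, fixed: base 120x80x8 mm, origin at the centre of its underside. A board 36 mm wide climbs at 45 degrees toward its +x and +z. A plate lying on it, lower end against the ledge, has its upper 65 mm and its side edges standing clear of the board.
- rest_ledge (a point): Foot of the rest's slope, where board and ledge meet, mid-width, 40 mm above the worktop, 30 mm from the rest's origin toward its -x. Axes as the rest's: the board's face goes 85 mm up from here toward +x and +z. The ledge stands 16 mm out of the face at right angles, 70 mm wide, 8 mm thick.
- reagent: Bystander, to be left alone: white 58 mm wide, 125 mm tall reagent bottle with blue cap, left of the stand. Origin at the centre of its underside.
- tips: Bystander, to be left alone: blue pipette-tip box, 75x120x67 mm, right of the stand. Origin at the centre of its underside.
- vials: Bystander, to be left alone: empty blue vial rack, 52x102x41 mm, far right. Origin at the centre of its underside.
- timer: Bystander, to be left alone: flat white bench timer, 58x72x18 mm, at the right, behind the rest. Origin at the centre of its underside.
- cup: Bystander, to be left alone: clear specimen cup with red lid, 48 mm wide, 50 mm tall, left of the stand. Origin at the centre of its underside.
Things that resemble listed ones, but are neither listed nor needed, are in the scene too. Of the things like the part that bears plate_center, leave any that is red; of the rest the smaller one is meant.

How it is judged:
By the outcome, as a careful person would: the job done as asked, in the order asked, and still so for the second after the job is handed in, with the robot touching nothing.
It also fails if it takes over 67 s, if anything falls off the work surface, if the arm or the gripper's body presses on something with over 40 N, if the wrist force passes 120 N, or if a joint passes its speed limit or range.

## Working session

There is one attempt and no reset: what is moved stays moved. The work goes in short steps, Python scripts to look and compute and a tool call to move; the robot and the scene stay as the last step left them, time stands still between calls to the robot, and variables do not carry over. Pictures are saved under pics/ and viewed, at most 10 in all, crops included, and the job is handed in when it is done.

Besides the shell and the picture viewer there is one more tool, called as name(argument=value, ...), one argument or row to a line, values as JSON. carry_out: Moves the arm, as the interface text tells. Shift numbers are shares of 300 mm and turn numbers shares of pi rad, none past 1 either way. Its arguments: {"type":"object","properties":{"rows":{"type":"array"},"force":{"type":"number"}},"required":["rows"]}

```bash
mkdir -p pics; cat > h.py <<'E'
import numpy as np, cv2
from scipy.spatial.transform import Rotation as Ro
from station import get_obs, get_image, finish_job
np.set_printoptions(precision=4,suppress=True)
def ray(c,u,v):
    d=c["R"].T@np.linalg.inv(c["mtx"])@np.array([u,v,1.]); o=-c["R"].T@c["t"]; return o,d/np.linalg.norm(d)
def onz(c,u,v,z):
    o,d=ray(c,u,v); return o+d*(z-o[2])/d[2]
def proj(c,X):
    p=c["mtx"]@(c["R"]@np.asarray(X,float)+c["t"]); return p[:2]/p[2]
def tri(obs):
    A=0;b=0
    for c,u,v in obs:
        o,d=ray(c,u,v);P=np.eye(3)-np.outer(d,d);A=A+P;b=b+P@o
    return np.linalg.solve(A,b)
E
python3 - <<'E'
from h import *
for n in ("scene","top"):
    c=get_image(n); cv2.imwrite(f"pics/{n}0.png",c["img"]); print(n,-c["R"].T@c["t"]); print(c["R"],c["mtx"][0,0])
o=get_obs(); print(o)
E
```

```text
scene [ 0.1202 -0.8831  0.8607]
[[ 0.9024 -0.4305 -0.0173]
 [-0.2822 -0.5604 -0.7787]
 [ 0.3256  0.7076 -0.6272]] 466.69807202165606
top [ 0.4025 -0.0461  1.2473]
[[-0.0264 -0.9996 -0.0141]
 [-0.9939  0.0278 -0.1068]
 [ 0.1071  0.0112 -0.9942]] 411.4122186667827
{'t': 0.1, 'q': array([ 1.063 ,  0.0533,  1.6142,  0.    ,  1.476 , -0.119 ]), 'dq': array([ 0.0011, -0.0013, -0.0024, -0.0014,  0.    , -0.0004]), 'effort': array([  0.0013, -39.49  , -37.1366,   0.    ,   0.0039,   0.    ]), 'tool_pos': array([0.2366, 0.5779, 0.2302]), 'tool_rot': array([-0.6068, -3.0818,  0.0028]), 'contact_force': array([-1.0256, -0.2716,  0.8275]), 'wrist_torque': array([ 0.0373, -0.008 ,  0.0109]), 'grip_force': 0.0, 'opening': 0.08573557835444956}
```

View pics/scene0.png

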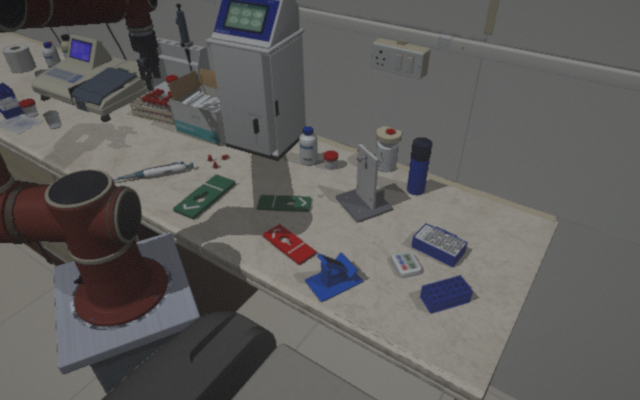

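View pics/top0.png

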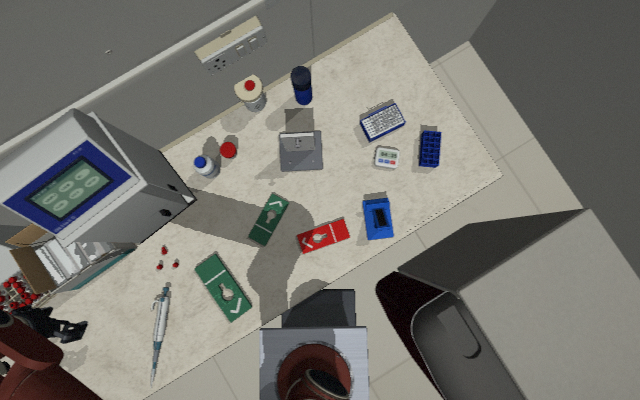

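Scene shows the small green plate at (285,203), the stand at (365,185) and the rest at (335,275). Top shows the small green plate at (268,219), with its tick end up at (275,200) and its line at (262,236); the stand is at (301,150) and the rest at (378,219). The larger green plate (223,285) and the red one (323,235) are decoys.

```bash
python3 - <<'E'
from h import *
T=get_image("top"); S=get_image("scene")
def blobs(c,lo,hi,amin=150):
    m=cv2.inRange(cv2.cvtColor(c["img"],cv2.COLOR_BGR2HSV),lo,hi)
    cs,_=cv2.findContours(m,cv2.RETR_EXTERNAL,cv2.CHAIN_APPROX_NONE)
    return [k for k in cs if cv2.contourArea(k)>amin]
for c,n in((T,"top"),(S,"scene")):
  for k in blobs(c,(60,90,30),(90,255,255)):
    r=cv2.minAreaRect(k); ctr=np.array(r[0]); P=onz(c,*ctr,.012)
    B=np.array([onz(c,*p,.012) for p in cv2.boxPoints(r)])
    print(n,"green",ctr,P,np.linalg.norm(B[1]-B[0]),np.linalg.norm(B[2]-B[1]),"\n",B[:,:2].round(4).tolist())
  for k in blobs(c,(100,150,60),(125,255,255),200):
    r=cv2.minAreaRect(k); print(n,"blue",r[0],r[1],onz(c,*r[0],.0).round(3))
def crop(c,x,y,w,h,s): return cv2.resize(c["img"][y:y+h,x:x+w],None,fx=s,fy=s,interpolation=cv2.INTER_CUBIC)
a=crop(T,270,100,70,80,4);b=crop(T,350,190,50,60,5);
d=crop(S,330,140,70,80,4);e=crop(S,300,245,70,60,4)
cv=np.zeros((640,600,3),np.uint8)
cv[0:320,0:280]=a; cv[320:620,0:250]=b; cv[0:320,300:580]=d; cv[320:560,300:580]=e
cv2.imwrite("pics/crop1.png",cv[:600])
E
```

```text
top green [222.778 287.346] [0.2761 0.2623 0.012 ] 0.0777249584637099 0.19272244261404192 
 [[0.3345, 0.3499], [0.3772, 0.285], [0.2185, 0.1757], [0.1769, 0.24]]
top green [259.4154 235.0231] [0.4275 0.152  0.012 ] 0.0409413807383176 0.05776049230278266 
 [[0.4248, 0.1872], [0.46, 0.1664], [0.4303, 0.1168], [0.3953, 0.1377]]
top green [271.9623 212.3679] [0.4945 0.1134 0.012 ] 0.10074186028844612 0.057708051415101644 
 [[0.4656, 0.1633], [0.5529, 0.113], [0.5236, 0.0633], [0.4367, 0.1138]]
top blue (377.5, 218.5) (39.52237319946289, 25.585357666015625) [ 0.468 -0.205  0.   ]
top blue (66.90818786621094, 189.37948608398438) (56.172630310058594, 116.58757019042969) [0.584 0.747 0.   ]
top blue (429.9508056640625, 148.54098510742188) (18.83143424987793, 35.852149963378906) [ 0.679 -0.375  0.   ]
scene green [197.4901 200.099 ] [0.2494 0.2457 0.012 ] 0.15706292719794168 0.08542144425952632 
 [[0.1812, 0.2422], [0.3086, 0.3341], [0.3201, 0.2494], [0.1965, 0.1668]]
scene blue (330.0696716308594, 283.2336120605469) (50.246620178222656, 38.05948257446289) [ 0.459 -0.205  0.   ]
scene blue (253.87347412109375, 17.099586486816406) (38.45615005493164, 42.51433181762695) [0.978 1.823 0.   ]
```

View pics/crop1.png

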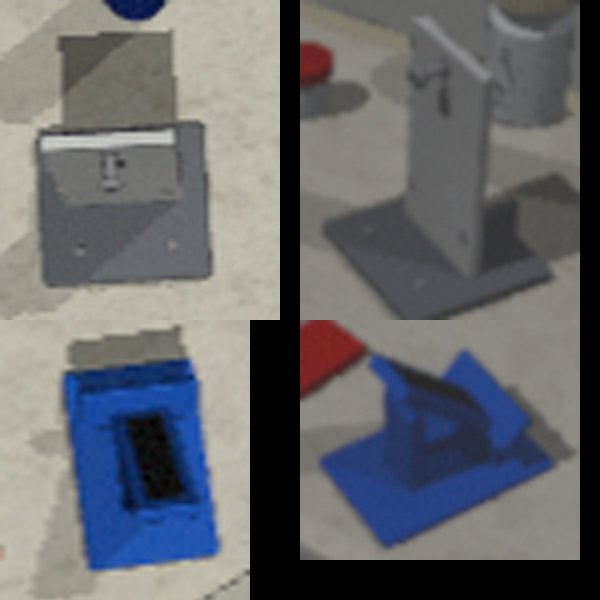

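The crop shows the screw head at top-view px (298,146.7), with the panel's top edge along (280,134)–(313,132.7). The rest's wide ledge is on its far side (366–388,~201), so its slope climbs toward the robot. The base's near corners are at top (368,239.6) and (393.4,236.6), and its scene corners at (305.5,280.5), (322,301.2) and (363,281.2).

```bash
python3 - <<'E'
from h import *
T=get_image("top"); S=get_image("scene"); W=get_image("wrist")
print("rest base top-near", onz(T,368,239.6,.008),onz(T,393.4,236.6,.008))
print("rest base scene", onz(S,305.5,280.5,.008),onz(S,322,301.2,.008),onz(S,363,281.2,.008))
print("ledge top edge T", onz(T,363,200.6,.055),onz(T,388,198,.055))
print("ledge S", onz(S,340.7,252.5,.051),onz(S,357.5,271.2,.051))
print("stand base near corners T", onz(T,281.5,171,.012),onz(T,322.5,168.5,.012), "far", onz(T,321,131,.012))
print("panel top T", onz(T,279.7,134.5,.181),onz(T,313.5,132.6,.181))
print("base S", onz(S,336,197.5,.012),onz(S,357.5,219.5,.012),onz(S,393,208,.012))
print("head T", onz(T,298,146.7,.165), "tri", tri([(T,298,146.7),(S,359.3,158.5)]))
print("panel top S", onz(S,358.7,145,.181),onz(S,376.5,160.5,.181))
w=W["img"]; cv2.imwrite("pics/w0.png",w); print("wristcam in tool:",Ro.from_rotvec(get_obs()["tool_rot"]).as_matrix().T@(-W["R"].T@W["t"]-get_obs()["tool_pos"]), W["mtx"][0,0])
print(W["R"]@Ro.from_rotvec(get_obs()["tool_rot"]).as_matrix())
# move to above plate
o=get_obs(); R=Ro.from_rotvec(o["tool_rot"]).as_matrix()
tx=np.array([-.866,.5,0]);tz=np.array([0,0,-1.]);Rt=np.c_[tx,np.cross(tz,tx),tz]
for P in ([.4742,.1253,.16],):
    print("turn/pi",Ro.from_matrix(R.T@Rt).as_rotvec()/np.pi,"shift/.3",R.T@(np.array(P)-o["tool_pos"])/.3)
E
```

```text
rest base top-near [ 0.4053 -0.1727  0.008 ] [ 0.4122 -0.2489  0.008 ]
rest base scene [ 0.407  -0.1773  0.008 ] [ 0.4151 -0.2519  0.008 ] [ 0.5301 -0.2409  0.008 ]
ledge top edge T [ 0.5183 -0.1578  0.055 ] [ 0.5239 -0.2306  0.055 ]
ledge S [ 0.5067 -0.1688  0.051 ] [ 0.5132 -0.2408  0.051 ]
stand base near corners T [0.6199 0.0826 0.012 ] [ 0.624  -0.0425  0.012 ] far [ 0.7409 -0.041   0.012 ]
panel top T [0.6884 0.0681 0.181 ] [ 0.6909 -0.0217  0.181 ]
base S [0.6187 0.0734 0.012 ] [ 0.6267 -0.0411  0.012 ] [ 0.7414 -0.0427  0.012 ]
head T [0.6578 0.0212 0.165 ] tri [0.6586 0.0205 0.1675]
panel top S [0.6811 0.0616 0.181 ] [ 0.685  -0.0259  0.181 ]
wristcam in tool: [ 0.0717 -0.0006 -0.1429] 353.85246134512164
[[ 0.0004  1.     -0.0002]
 [-0.958   0.0003 -0.2866]
 [-0.2866  0.0003  0.958 ]]
turn/pi [-0.0002 -0.      0.0429] shift/.3 [-1.3044 -1.097   0.2371]
```

carry_out(
  rows=[
    [0,0,0.043,-0.65,-0.55,0.1,-1],
    [0,0,0.043,-0.65,-0.55,0.1,-1],
    [0,0,0.043,-0.65,-0.55,0.1,-1],
    [0,0,0.043,-0.65,-0.55,0.1,-1],
    [0,0,0.043,-0.65,-0.55,0.1,-1],
  ],
  force=60,
)

```text
t: 0.85
tool_pos: [0.352, 0.3564, 0.2021]
tool_rot: [0.812, 3.034, 0.001]
contact_force: [0.8, 0.8, -0.1]
opening: 0.0858
grip_force: 0.0
```

```bash
cat >> h.py <<'E'
def frame(az,phi):
    "tool frame: tool x has azimuth az (deg) when pointing down; phi=180 down, 225 tipped back (about tool y)"
    a=np.radians(az); x=np.array([np.cos(a),np.sin(a),0]); z=np.array([0,0,-1.]); R=np.c_[x,np.cross(z,x),z]
    return R@Ro.from_euler("y",phi-180,degrees=True).as_matrix() if 0 else Ro.from_rotvec(-np.radians(phi-180)*R[:,1]).as_matrix()@R if R[1,1]<0 else Ro.from_rotvec(np.radians(phi-180)*R[:,1]).as_matrix()@R
def go(P,az,phi):
    o=get_obs(); R=Ro.from_rotvec(o["tool_rot"]).as_matrix(); Rt=frame(az,phi)
    print("t",o["t"],"pos",o["tool_pos"],"q",o["q"],"F",o["contact_force"],"open",o["opening"],"grip",o["grip_force"])
    print(" turn",Ro.from_matrix(R.T@Rt).as_rotvec()/np.pi,"shift",R.T@(np.array(P)-o["tool_pos"])/.3)
E
python3 - <<'E'
from h import *
print(frame(180,225))
go([.4742,.1253,.16],150,180)
E
```

```text
[[-0.7071  0.     -0.7071]
 [ 0.      1.      0.    ]
 [ 0.7071 -0.     -0.7071]]
t 0.85 pos [0.352  0.3564 0.2021] q [ 0.643  -0.2316  1.9281 -0.0002  1.4443 -0.4045] F [ 0.8093  0.8452 -0.0533] open 0.08581974244598638 grip 0.0
 turn [0.0002 0.0001 0.0001] shift [-0.7376 -0.4638  0.1404]
```

carry_out(
  rows=[
    [0,0,0,-0.738,-0.464,0.14,-1],
    [0,0,0,-0.738,-0.464,0.14,-1],
    [0,0,0,-0.738,-0.464,0.14,-1],
    [0,0,0,-0.738,-0.464,0.14,-1],
    [0,0,0,-0.738,-0.464,0.14,-1],
  ],
)

```text
t: 1.35
tool_pos: [0.4674, 0.1379, 0.1626]
tool_rot: [0.813, 3.033, 0.001]
contact_force: [0.1, -0.2, 0.4]
opening: 0.0856
grip_force: 0.0
```

```bash
python3 - <<'E'
s=open('h.py').read(); i=s.index('    return R@Ro'); j=s.index('def go')
s=s[:i]+'    return R@Ro.from_euler("y",phi-180,degrees=True).as_matrix()\n'+s[j:]
open('h.py','w').write(s)
E
python3 - <<'E'
from h import *
print(frame(180,225)[:,2])
go([.4742,.1253,.16],150,180)
c=get_image("wrist"); cv2.imwrite("pics/w1.png",c["img"])
m=cv2.inRange(cv2.cvtColor(c["img"],cv2.COLOR_BGR2HSV),(60,90,20),(90,255,255))
cs,_=cv2.findContours(m,cv2.RETR_EXTERNAL,cv2.CHAIN_APPROX_NONE)
for k in cs:
    if cv2.contourArea(k)<400: continue
    r=cv2.minAreaRect(k); B=np.array([onz(c,*p,.012)[:2] for p in cv2.boxPoints(r)])
    print(r[0],cv2.contourArea(k),B.tolist(),np.linalg.norm(B[1]-B[0]),np.linalg.norm(B[2]-B[1]))
E
```

```text
[-0.7071  0.     -0.7071]
t 1.35 pos [0.4674 0.1379 0.1626] q [ 0.1339 -0.2344  1.9977  0.0001  1.377  -0.913 ] F [ 0.138  -0.1813  0.3857] open 0.08555732012396293 grip 0.0
 turn [ 0.0003  0.0003 -0.0001] shift [-0.0405 -0.025   0.0087]
(307.0, 218.0) 5307.5 [[0.44094166999349405, 0.11044531691120596], [0.4680052290323691, 0.15729434026991032], [0.5519272955039014, 0.11067351204598211], [0.5223466433352161, 0.05951648564787526]] 0.05410422550517752 0.09600216073160703
(307.5108947753906, 133.22528076171875) 2779.5 [[0.401247420214131, 0.132836004882804], [0.42643687899140764, 0.18162380598868122], [0.46039234532315876, 0.16495704650040052], [0.4343258122854605, 0.1142683693100202]] 0.05490681533506339 0.03782531646459654
```

View pics/w1.png

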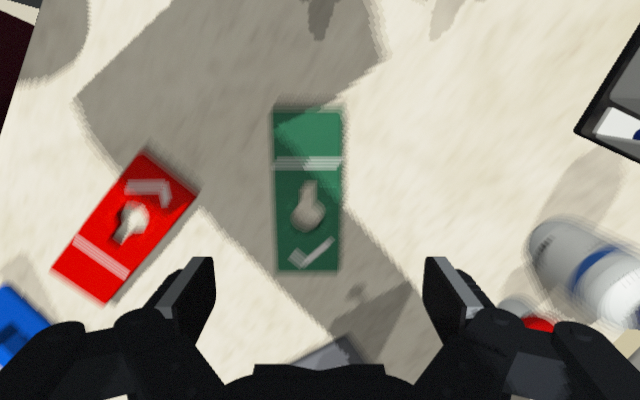

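The wrist view shows the green plate (275–343, 105–272), centred between the fingers and aligned with the tool axis, with its line end at the top at (308,163). I'll descend with the fingers partly closed.

carry_out(
  rows=[
    [0,0,0,-0.0265,-0.029,0.16,-0.55],
    [0,0,0,-0.0265,-0.029,0.31,-0.55],
    [0,0,0,-0.0265,-0.029,0.44,-0.55],
    [0,0,0,-0.0265,-0.029,0.52,-0.55],
    [0,0,0,-0.0265,-0.029,0.53,-0.55],
  ],
)

```text
t: 1.9
tool_pos: [0.4658, 0.128, -0.0002]
tool_rot: [-0.812, -3.027, 0.005]
contact_force: [-0.7, -1.0, -0.4]
opening: 0.0662
grip_force: 0.0
```

carry_out(
  rows=[
    [0,0,0,0,0,0,-0.55],
    [0,0,0,0,0,0.005,-0.55],
    [0,0,0,0,0,0.01,-0.55],
  ],
)

```text
t: 2.2
tool_pos: [0.4711, 0.1286, 0.0026]
tool_rot: [0.812, 3.031, 0.002]
contact_force: [0.1, 0.3, 0.3]
opening: 0.0662
grip_force: 0.0
```

```bash
python3 - <<'E'
from h import *
go([.47,.1265,0],150,180)
c=get_image("wrist"); cv2.imwrite("pics/w2.png",c["img"])
E
```

```text
t 2.2 pos [0.4711 0.1286 0.0026] q [ 0.1139 -0.0076  2.0905  0.      1.0545 -0.9331] F [0.052  0.3384 0.3006] open 0.06623142478760399 grip 0.0
 turn [ 0.0008  0.0011 -0.    ] shift [-0.0002 -0.008   0.0087]
```

View pics/w2.png

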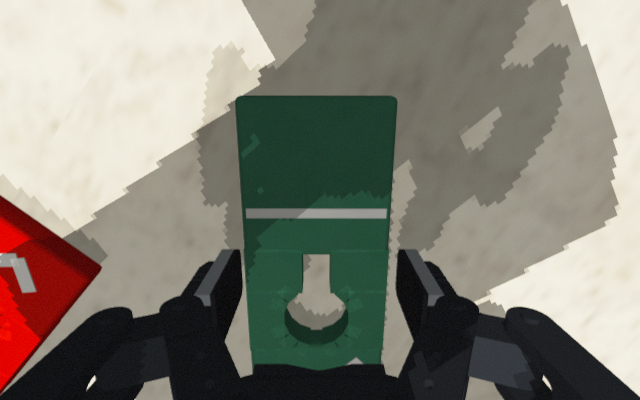

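The plate sits centred between the pads, with the slot end at (316,255) level with the finger tips. I'll feel down a few mm, then close.

carry_out(
  rows=[
    [0,0,0,0,0,0.006,-0.55],
    [0,0,0,0,0,0.01,-0.55],
    [0,0,0,0,0,0.01,-0.55],
  ],
)

```text
t: 2.55
tool_pos: [0.4692, 0.1283, -0.0025]
tool_rot: [-0.814, -3.034, -0.0]
contact_force: [0.1, 0.0, -0.4]
opening: 0.0663
grip_force: 0.0
```

carry_out(
  rows=[
    [0,0,0,0,0,0.003,-0.55],
    [0,0,0,0,0,0.006,-0.55],
    [0,0,0,0,0,0.006,-0.55],
  ],
)

```text
t: 2.85
tool_pos: [0.4691, 0.1282, -0.0045]
tool_rot: [-0.814, -3.034, 0.0]
contact_force: [-0.5, 0.3, -0.2]
opening: 0.066
grip_force: 0.0
```

carry_out(
  rows=[
    [0,0,0,0,0,0,0],
    [0,0,0,0,0,0,0],
    [0,0,0,0,0,0,0],
    [0,0,0,0,0,0,0],
    [0,0,0,0,0,0,0],
  ],
  force=80,
)

```text
t: 3.35
tool_pos: [0.4698, 0.1283, -0.0037]
tool_rot: [0.813, 3.034, 0.001]
contact_force: [-1.3, 0.7, 4.7]
opening: 0.0577
grip_force: 86.2
```

carry_out(
  rows=[
    [0,0,0,0,0,-0.1,0.2],
    [0,0,0,0,0,-0.2,0.2],
    [0,0,0,0,0,-0.35,0.2],
    [0,0,0,0,0,-0.5,0.2],
    [0,0,0,0,0,-0.5,0.2],
  ],
)

```text
t: 3.85
tool_pos: [0.4734, 0.1288, 0.1527]
tool_rot: [0.81, 3.023, 0.007]
contact_force: [1.6, -0.3, -0.9]
opening: 0.0578
grip_force: 86.8
```

```bash
python3 - <<'E'
from h import *
go([.43,-.05,.25],185.6,180)
c=get_image("wrist"); cv2.imwrite("pics/w3.png",c["img"])
E
```

```text
t 3.85 pos [0.4734 0.1288 0.1527] q [ 0.1138 -0.2243  2.0066 -0.      1.3464 -0.9332] F [ 1.6472 -0.3339 -0.8516] open 0.05782274825893898 grip 86.79330579936504
 turn [ 0.0013  0.004  -0.1978] shift [-0.176  -0.5859 -0.3272]
```

View pics/w3.png

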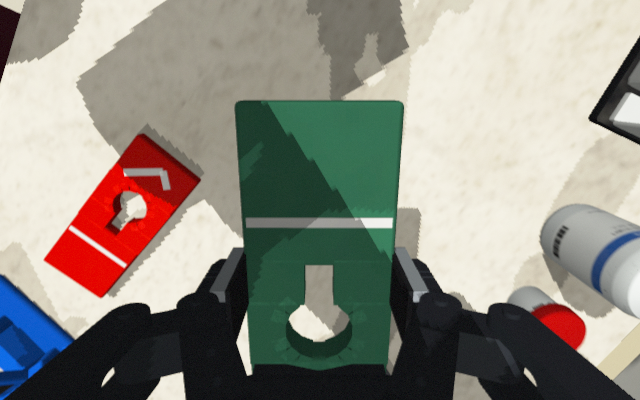

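The plate is held square: its upper edge is at row 100 (cols 236–403), the line at row 222 and the slot end at (319,265). Next come its pose in the tool and the waypoints to the rest.

```bash
cat >> h.py <<'E'
RAZ=185.6; rx=np.array([-.9952,-.0976,0]); LED=np.array([.4995,-.2040,.040])
u=np.array([*(rx[:2]*.7071),.7071]); n=np.array([*(-rx[:2]*.7071),.7071])
CR=LED+.075*u+.006*n   # seated centre
E
python3 - <<'E'
from h import *
c=get_image("wrist"); o=get_obs(); R=Ro.from_rotvec(o["tool_rot"]).as_matrix()
def ontool(px,py,zt):
    O,d=ray(c,px,py); O=R.T@(O-o["tool_pos"]); d=R.T@d; return O+d*(zt-O[2])/d[2]
for nm,p in dict(edgeL=(236,101),edgeR=(403,101),slot=(319,265)).items(): print(nm,ontool(*p,-.0157))
img=c["img"]; m=cv2.inRange(cv2.cvtColor(img,cv2.COLOR_BGR2HSV),(60,90,20),(90,255,255)); r=np.where(m[:,300:340].any(1))[0]; print("green rows",r.min(),r.max())
E
```

```text
edgeL [ 0.0664 -0.0285 -0.0157]
edgeR [ 0.0664  0.0308 -0.0157]
slot [ 0.0018  0.001  -0.0157]
green rows 101 380
```

```bash
python3 - <<'E'
from h import *
go([.44,-.05,.25],RAZ-10,200)
E
```

```text
t 3.95 pos [0.4695 0.1283 0.1461] q [ 0.1137 -0.2195  2.014  -0.      1.3456 -0.9332] F [-0.0409  0.3131 -2.3186] open 0.057905270136300174 grip 86.7602165043354
 turn [ 0.025   0.1097 -0.1408] shift [-0.2125 -0.5635 -0.3467]
```

carry_out(
  rows=[
    [0.005,0.022,-0.028,-0.042,-0.113,-0.1,0.2],
    [0.01,0.044,-0.056,-0.085,-0.225,-0.2,0.2],
    [0.015,0.066,-0.085,-0.13,-0.34,-0.3,0.2],
    [0.02,0.088,-0.113,-0.17,-0.45,-0.347,0.2],
    [0.025,0.11,-0.141,-0.212,-0.563,-0.347,0.2],
  ],
)

```text
t: 4.45
tool_pos: [0.4398, -0.0515, 0.2499]
tool_rot: [-0.102, -2.787, -0.02]
contact_force: [-0.5, -0.4, -2.4]
opening: 0.0577
grip_force: 86.8
```

```bash
python3 - <<'E'
from h import *
go([.438,-.21,.19],RAZ,225)
E
```

```text
t 4.45 pos [ 0.4398 -0.0515  0.2499] q [-0.2473 -0.1535  1.8094 -0.0609  1.8338 -1.7506] F [-0.4971 -0.3514 -2.3911] open 0.05773366964911368 grip 86.8084529042244
 turn [ 0.0299  0.1372 -0.046 ] shift [-0.0995 -0.5277  0.1755]
```

carry_out(
  rows=[
    [0.008,0.034,-0.012,-0.02,-0.13,0.02,0.2],
    [0.015,0.069,-0.023,-0.05,-0.26,0.05,0.2],
    [0.022,0.103,-0.035,-0.075,-0.4,0.1,0.2],
    [0.03,0.137,-0.046,-0.1,-0.528,0.175,0.2],
    [0.03,0.137,-0.046,-0.1,-0.528,0.175,0.2],
  ],
)

```text
t: 4.95
tool_pos: [0.434, -0.2096, 0.1793]
tool_rot: [0.113, -2.339, 0.037]
contact_force: [-1.1, 1.3, -3.6]
opening: 0.0579
grip_force: 86.8
```

carry_out(
  rows=[
    [0,0,0,0,0,0,0.2],
    [0,0,0,0,0,0,0.2],
  ],
)

```text
t: 5.15
tool_pos: [0.4376, -0.2079, 0.19]
tool_rot: [0.112, -2.356, 0.048]
contact_force: [0.3, -0.6, -1.7]
opening: 0.0577
grip_force: 86.9
```

```bash
python3 - <<'E'
from h import *
go([.4378,-.2101,.105],RAZ,225)
c=get_image("scene"); a=get_image("wrist")["img"]
b=cv2.resize(c["img"][200:320,240:420],(600,400),interpolation=cv2.INTER_CUBIC)
cv2.imwrite("pics/p4.png",np.vstack([b[:,:],cv2.resize(a,(320,200))[:, :].repeat(1,0) if 0 else np.pad(cv2.resize(a,(320,200)),((0,0),(0,280),(0,0)))]))
E
```

```text
t 5.15 pos [ 0.4376 -0.2079  0.19  ] q [-0.402   0.2354  1.6226 -0.3756  1.9751 -2.0912] F [ 0.3478 -0.6369 -1.6959] open 0.05774992902222701 grip 86.86504986137152
 turn [ 0.0003  0.0008 -0.0008] shift [-0.1997 -0.007   0.2009]
```

View pics/p4.png

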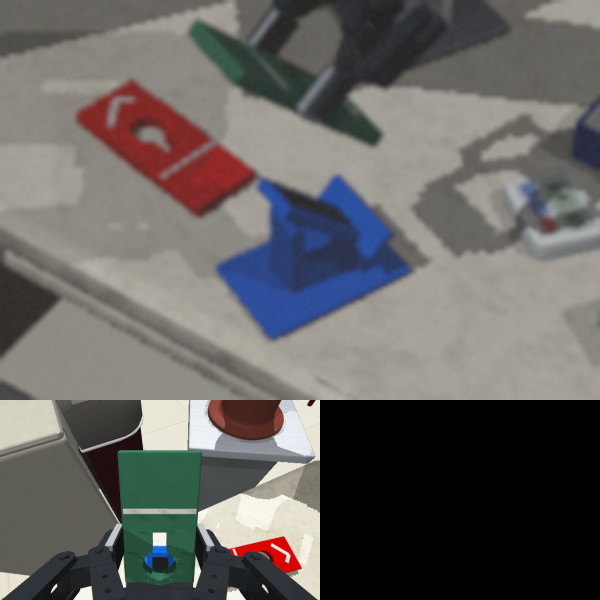

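The plate is tilted about 45° above the rest, tick end toward the ledge, in line with the board (scene crop: plate (190,30)–(380,135), ledge (365,215)).

carry_out(
  rows=[
    [0,0,0,-0.07,-0.007,0.07,0.2],
    [0,0,0,-0.13,-0.007,0.13,0.2],
    [0,0,0,-0.18,-0.007,0.18,0.2],
    [0,0,0,-0.19,-0.007,0.19,0.2],
    [0,0,0,-0.19,-0.007,0.19,0.2],
  ],
)

```text
t: 5.75
tool_pos: [0.4384, -0.2103, 0.1105]
tool_rot: [0.112, -2.357, 0.049]
contact_force: [0.2, -0.1, -1.5]
opening: 0.0576
grip_force: 86.9
```

carry_out(
  rows=[
    [0,0,0,-0.005,0,0.005,0.2],
    [0,0,0,-0.01,0,0.01,0.2],
    [0,0,0,-0.01,0,0.01,0.2],
  ],
)

```text
t: 6.05
tool_pos: [0.4387, -0.2108, 0.106]
tool_rot: [0.111, -2.358, 0.049]
contact_force: [-0.3, 0.9, -2.6]
opening: 0.0576
grip_force: 86.9
```

```bash
python3 - <<'E'
from h import *
go([.4378,-.2101,.0968],RAZ,225)
c=get_image("scene")
cv2.imwrite("pics/p5.png",cv2.resize(c["img"][220:310,270:390],(800,600),interpolation=cv2.INTER_CUBIC))
E
```

```text
t 6.05 pos [ 0.4387 -0.2108  0.106 ] q [-0.4055  0.3368  1.6539 -0.3608  1.8486 -2.0427] F [-0.2746  0.9323 -2.5641] open 0.057645085042659736 grip 86.8505796790123
 turn [ 0.0001  0.0012 -0.0012] shift [-0.0198  0.0028  0.0238]
```

View pics/p5.png

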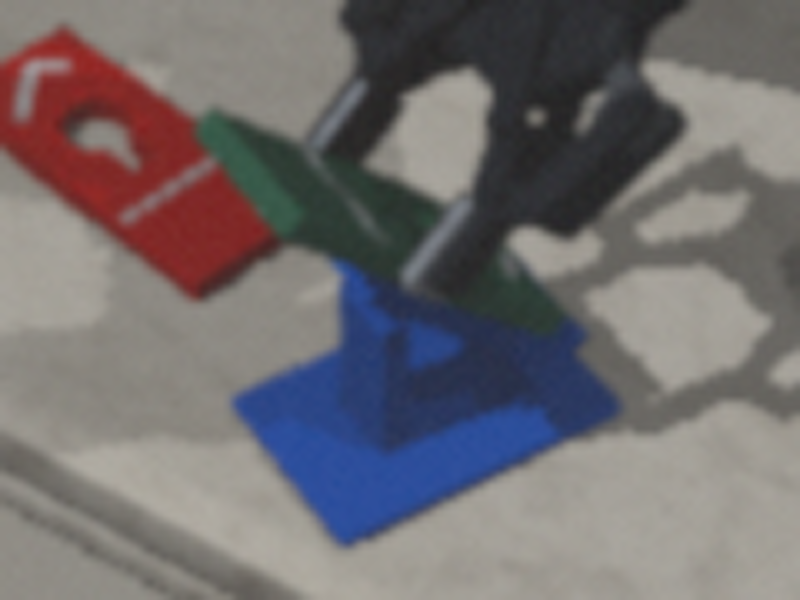

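The plate hovers just above the board, its lower end inside the ledge (crop (560,325)). I'll press it home gently: board first, then ledge.

carry_out(
  rows=[
    [0,0,0,0,0.003,0.005,0.2],
    [0,0,0,0,0.003,0.01,0.2],
    [0,0,0,0,0.003,0.015,0.2],
    [0,0,0,0,0.003,0.019,0.2],
    [0,0,0,0,0.003,0.019,0.2],
  ],
)

```text
t: 6.6
tool_pos: [0.4339, -0.2101, 0.101]
tool_rot: [0.111, -2.356, 0.048]
contact_force: [-0.2, 0.6, -2.2]
opening: 0.0581
grip_force: 86.9
```

carry_out(
  rows=[
    [0,0,0,-0.005,0,0,0.2],
    [0,0,0,-0.01,0,0,0.2],
    [0,0,0,-0.015,0,0,0.2],
    [0,0,0,-0.015,0,0,0.2],
  ],
)

```text
t: 7.0
tool_pos: [0.4374, -0.2099, 0.0979]
tool_rot: [0.111, -2.356, 0.048]
contact_force: [-1.0, 0.3, -2.3]
opening: 0.0577
grip_force: 86.9
```

carry_out(
  rows=[
    [0,0,0,0,0,0.004,0.2],
    [0,0,0,0,0,0.008,0.2],
    [0,0,0,0,0,0.008,0.2],
  ],
)

```text
t: 7.3
tool_pos: [0.4364, -0.2101, 0.0971]
tool_rot: [0.111, -2.358, 0.049]
contact_force: [4.2, 1.7, 1.0]
opening: 0.0581
grip_force: 87.3
```

carry_out(
  rows=[
    [0,0,0,-0.004,0,0,0.2],
    [0,0,0,-0.008,0,0,0.2],
    [0,0,0,-0.008,0,0,0.2],
  ],
)

```text
t: 7.6
tool_pos: [0.4378, -0.2103, 0.0957]
tool_rot: [0.111, -2.356, 0.05]
contact_force: [2.4, 0.9, 5.1]
opening: 0.0577
grip_force: 87.6
```

carry_out(
  rows=[
    [0,0,0,-0.005,0,0,0.2],
    [0,0,0,-0.005,0,0,0.2],
  ],
)

```text
t: 7.8
tool_pos: [0.4389, -0.2103, 0.0946]
tool_rot: [0.11, -2.357, 0.05]
contact_force: [2.4, 1.1, 5.3]
opening: 0.0581
grip_force: 87.6
```

carry_out(
  rows=[
    [0,0,0,-0.005,0,0,0.2],
    [0,0,0,-0.01,0,0,0.2],
    [0,0,0,-0.01,0,0,0.2],
  ],
)

```text
t: 8.1
tool_pos: [0.4391, -0.2103, 0.0943]
tool_rot: [0.109, -2.349, 0.05]
contact_force: [-6.0, 0.3, 13.6]
opening: 0.058
grip_force: 87.7
```

carry_out(
  rows=[
    [0,0,0,-0.005,0,0,0.2],
    [0,0,0,-0.005,0,0,0.2],
  ],
)

```text
t: 8.3
tool_pos: [0.4392, -0.2103, 0.0943]
tool_rot: [0.108, -2.345, 0.049]
contact_force: [-10.1, -0.4, 17.5]
opening: 0.0577
grip_force: 87.7
```

Both contacts are felt. I'll relax, let go, and back off.

carry_out(
  rows=[
    [0,0,0,0.009,0,0,0.2],
    [0,0,0,0.009,0,0,0.2],
    [0,0,0,0.009,0,0,-1],
    [0,0,0,0.009,0,0,-1],
    [0,0,0,0.009,0,0,-1],
  ],
)

```text
t: 8.8
tool_pos: [0.4392, -0.2096, 0.0918]
tool_rot: [0.111, -2.356, 0.048]
contact_force: [1.2, -0.4, -0.3]
opening: 0.0853
grip_force: 0.0
```

carry_out(
  rows=[
    [0,0,0,0,0,0,-1],
    [0,0,0,0,0,-0.05,-1],
    [0,0,0,0,0,-0.15,-1],
    [0,0,0,0,0,-0.3,-1],
    [0,0,0,0,0,-0.3,-1],
  ],
)

```text
t: 9.3
tool_pos: [0.5083, -0.2044, 0.1617]
tool_rot: [0.111, -2.366, 0.055]
contact_force: [0.2, -0.7, -0.1]
opening: 0.0851
grip_force: 0.0
```

```bash
python3 - <<'E'
from h import *
go([.4378,-.2101,.0968],RAZ,225)
c=get_image("scene");w=get_image("wrist");d=get_image("top")
a=cv2.resize(c["img"][220:310,270:390],(480,360),interpolation=cv2.INTER_CUBIC)
e=cv2.resize(d["img"][180:255,335:415],(320,300),interpolation=cv2.INTER_CUBIC)
b=cv2.resize(w["img"],(384,240))
o=np.zeros((600,800,3),np.uint8); o[:360,:480]=a; o[:300,480:]=e; o[360:,:384]=b
cv2.imwrite("pics/p6.png",o)
E
```

```text
t 9.3 pos [ 0.5083 -0.2044  0.1617] q [-0.3588  0.4014  1.4641 -0.3451  1.9717 -2.0429] F [ 0.1662 -0.6987 -0.0842] open 0.08507047969279961 grip 0.0
 turn [-0.0012  0.0039 -0.0018] shift [0.0176 0.0051 0.3195]
```

View pics/p6.png

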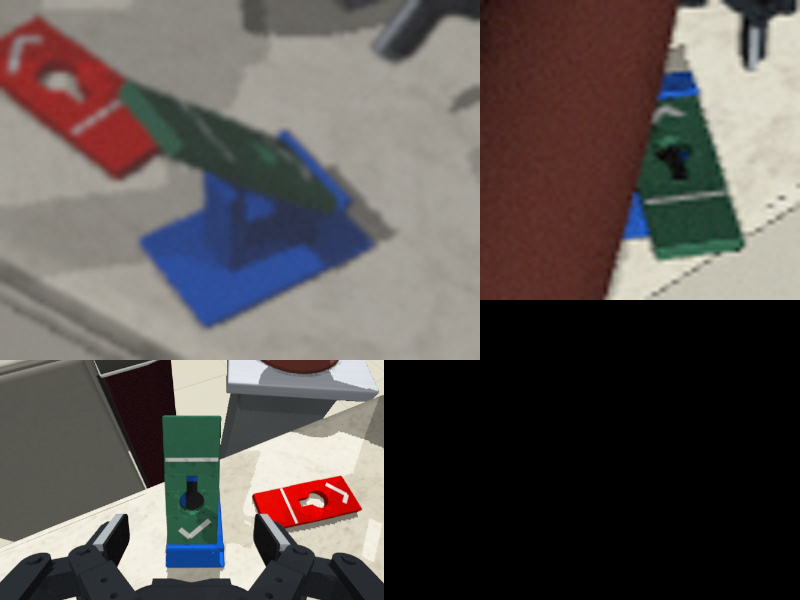

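The plate rests on the board with its tick end against the ledge, line end up and clear (wrist view: plate cols 163–221, ledge at row 553). Next is the regrasp at the upper end, with the tool tipped about 20° forward.

```bash
python3 - <<'E'
from h import *
go([.47,-.208,.27],RAZ,195)
# plate check from the wrist: green blobs' corners on the plane of the plate's upper face
c=get_image("wrist"); C=np.array([.4522,-.2090,.0949]); 
m=cv2.inRange(cv2.cvtColor(c["img"],cv2.COLOR_BGR2HSV),(60,90,20),(90,255,255))
cs,_=cv2.findContours(m,cv2.RETR_EXTERNAL,cv2.CHAIN_APPROX_NONE)
y=np.cross(n,u)
for k in cs:
    if cv2.contourArea(k)<300: continue
    for p in cv2.boxPoints(cv2.minAreaRect(k)):
        O,d=ray(c,*p); X=O+d*(((C+.006*n-O)@n)/(d@n))-C; print(p,"plate x,y",X@u,X@y)
E
```

```text
t 9.45 pos [ 0.5032 -0.2035  0.1562] q [-0.3605  0.4028  1.4757 -0.3448  1.9694 -2.0427] F [-0.4154 -0.5451 -0.3614] open 0.08561391085603291 grip 0.0
 turn [-0.0001 -0.1658 -0.001 ] shift [ 0.3466 -0.0052 -0.1903]
[267.  93.] plate x,y 0.0779530802729148 0.030737526613349192
[367.  93.] plate x,y 0.07781479021917538 -0.028156540253339538
[367. 311.] plate x,y -0.07098189066407438 -0.03368970769546559
[267. 311.] plate x,y -0.07078359397318694 0.03737732641970186
```

carry_out(
  rows=[
    [0,-0.04,0,0.08,-0.005,-0.08,-1],
    [0,-0.08,0,0.16,-0.005,-0.15,-1],
    [0,-0.12,0,0.25,-0.005,-0.19,-1],
    [0,-0.16,0,0.34,-0.005,-0.19,-1],
    [0,-0.166,0,0.347,-0.005,-0.19,-1],
  ],
)

```text
t: 10.0
tool_pos: [0.4678, -0.2087, 0.2743]
tool_rot: [0.132, -2.885, 0.026]
contact_force: [-0.6, -0.0, -0.6]
opening: 0.0853
grip_force: 0.0
```

```bash
python3 - <<'E'
from h import *
go([.3970,-.2140,.187],RAZ,160)
E
```

```text
t 10.0 pos [ 0.4678 -0.2087  0.2743] q [-0.4868 -0.0869  1.6943 -0.1452  1.7433 -2.1592] F [-0.5562 -0.0263 -0.6305] open 0.08525908867162127 grip 0.0
 turn [-0.002  -0.192  -0.0016] shift [0.1557 0.0061 0.3411]
```

carry_out(
  rows=[
    [0,-0.045,0,0.07,0.006,0.05,-1],
    [0,-0.09,0,0.13,0.006,0.12,-1],
    [0,-0.135,0,0.155,0.006,0.2,-1],
    [-0.002,-0.18,0,0.155,0.006,0.28,-1],
    [-0.002,-0.192,-0.001,0.155,0.006,0.34,-1],
  ],
)

```text
t: 10.5
tool_pos: [0.3953, -0.2118, 0.1782]
tool_rot: [-0.131, 2.799, 0.036]
contact_force: [1.2, -0.1, -0.9]
opening: 0.0855
grip_force: 0.0
```

carry_out(
  rows=[
    [0,0,0,0,0,0,-1],
    [0,0,0,0,0,0,-1],
  ],
)

```text
t: 10.7
tool_pos: [0.398, -0.2129, 0.1824]
tool_rot: [-0.135, 2.799, 0.033]
contact_force: [0.8, -0.3, 0.3]
opening: 0.0852
grip_force: 0.0
```

```bash
python3 - <<'E'
from h import *
go([.4245,-.2118,.1096],RAZ,160)
c=get_image("wrist"); C=np.array([.4522,-.2090,.0949]); 
m=cv2.inRange(cv2.cvtColor(c["img"],cv2.COLOR_BGR2HSV),(60,90,20),(90,255,255))
cs,_=cv2.findContours(m,cv2.RETR_EXTERNAL,cv2.CHAIN_APPROX_NONE)
y=np.cross(n,u)
for k in cs:
    if cv2.contourArea(k)<300: continue
    print(cv2.contourArea(k))
    for p in cv2.boxPoints(cv2.minAreaRect(k)):
        O,d=ray(c,*p); X=O+d*(((C+.006*n-O)@n)/(d@n))-C; print(p,"plate x,y",X@u,X@y)
cv2.imwrite("pics/w7.png",c["img"])
E
```

```text
t 10.7 pos [ 0.398  -0.2129  0.1824] q [-0.829  -0.5605  2.2265  0.2853  1.2831 -2.551 ] F [ 0.8316 -0.2846  0.2713] open 0.08523427087717694 grip 0.0
 turn [ 0.0019 -0.0031 -0.0008] shift [-0.0023 -0.0066  0.2581]
2715.5
[258. 229.] plate x,y 0.03528878765846028 0.03758544360030618
[258. 203.] plate x,y 0.15679165282671947 0.0176380904560137
[371. 203.] plate x,y 0.15573388249373432 -0.015783847202888394
[371. 229.] plate x,y 0.029820125006774445 -0.03483531127981409
```

carry_out(
  rows=[
    [0.002,-0.003,0,-0.002,-0.01,0.07,-1],
    [0.002,-0.003,0,-0.002,-0.01,0.14,-1],
    [0.002,-0.003,0,-0.002,-0.01,0.21,-1],
    [0.002,-0.003,0,-0.002,-0.01,0.258,-1],
    [0.002,-0.003,0,-0.002,-0.01,0.258,-1],
  ],
)

```text
t: 11.25
tool_pos: [0.4257, -0.2122, 0.1097]
tool_rot: [-0.137, 2.79, 0.026]
contact_force: [-0.3, -0.3, 0.2]
opening: 0.0851
grip_force: 0.0
```

carry_out(
  rows=[
    [0,0,0,0,0,0,-0.45],
    [0,0,0,0,0,0,-0.45],
    [0,0,0,0,0,0,-0.45],
  ],
  force=40,
)

```text
t: 11.55
tool_pos: [0.4259, -0.2136, 0.1124]
tool_rot: [-0.135, 2.786, 0.02]
contact_force: [1.0, 1.0, 1.3]
opening: 0.0618
grip_force: 0.5
```

```bash
python3 - <<'E'
from h import *
go([.4245,-.2118,.1096],RAZ,160)
c=get_image("wrist"); 
cv2.imwrite("pics/w8.png",c["img"])
E
```

```text
t 11.55 pos [ 0.4259 -0.2136  0.1124] q [-0.7808 -0.4163  2.2543  0.3025  1.0897 -2.5603] F [0.972  0.971  1.3496] open 0.061782669097213354 grip 0.5257857218384743
 turn [-0.001   0.0012 -0.0001] shift [0.0069 0.0065 0.0073]
```

View pics/w8.png

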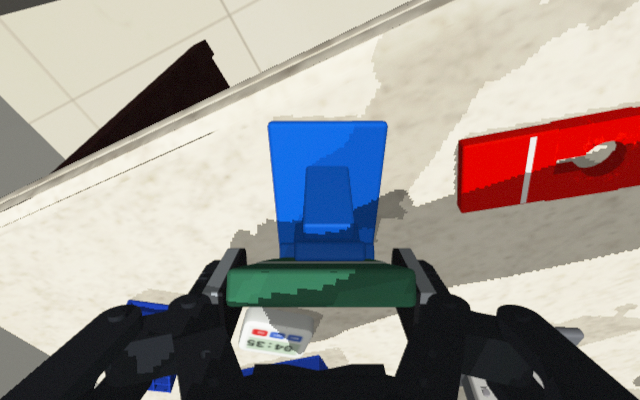

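The plate's upper end (228–415, 265–305) lies between the pads, which span it near their tips. I'll close on it and lift along the slope.

carry_out(
  rows=[
    [0,0,0,0,0,0,0.2],
    [0,0,0,0,0,0,0.2],
    [0,0,0,0,0,0,0.2],
    [0,0,0,0,0,0,0.2],
  ],
  force=100,
)

```text
t: 12.0
tool_pos: [0.4254, -0.2135, 0.1125]
tool_rot: [-0.135, 2.786, 0.021]
contact_force: [-4.2, 3.6, 7.0]
opening: 0.0589
grip_force: 105.6
```

```bash
python3 - <<'E'
from h import *
o=get_obs(); R=Ro.from_rotvec(o["tool_rot"]).as_matrix(); C=np.array([.4522,-.2090,.0949])
print(o["t"],o["tool_pos"],o["contact_force"],o["opening"],o["grip_force"])
print("C in tool",R.T@(C-o["tool_pos"]),"u in tool",R.T@u,"n in tool",R.T@n)
print("lift dir (u+n*.5)",R.T@(u*.1+n*.03)/.3)
E
```

```text
12.0 [ 0.4254 -0.2135  0.1125] [-4.1594  3.635   7.0355] 0.05893747427878091 105.62938928604126
C in tool [-0.0194  0.0019  0.0259] u in tool [ 0.4199 -0.0023 -0.9076] n in tool [-0.9075 -0.0007 -0.4199]
lift dir (u+n*.5) [ 0.0492 -0.0008 -0.3445]
```

carry_out(
  rows=[
    [0,0,0,0.012,0,-0.085,0.2],
    [0,0,0,0.025,0,-0.17,0.2],
    [0,0,0,0.037,0,-0.26,0.2],
    [0,0,0,0.05,0,-0.345,0.2],
    [0,0,0,0.05,0,-0.345,0.2],
  ],
)

```text
t: 12.5
tool_pos: [0.3759, -0.2198, 0.2068]
tool_rot: [-0.133, 2.783, 0.012]
contact_force: [0.6, -0.8, -2.7]
opening: 0.0584
grip_force: 108.2
```

```bash
python3 - <<'E'
from h import *
np.set_printoptions(linewidth=200)
T=get_image("top");S=get_image("scene")
print(T["img"][136:156,286:312].max(2)); print(S["img"][146:172,350:378].max(2))
go([.50,-.10,.27],184,185)
E
```

```text
[[201 203 199 203 199 199 200 200 197 197 196 180 165 162 154 143 139 123 112 108 107 109 105 105 111 120]
 [125 115 111 108 108 106 114 117 119 118 113 118 114 114 120 117 120 117 118 116 114 114 116 119 118 118]
 [118 117 121 115 119 120 118 120 108  91  96 106  91  96 113 120 118 117 119 116 117 115 116 118 117 119]
 [120 116 117 116 117 117 119 120 114 102 106 139 119 105 116 117 119 118 119 117 116 119 119 117 120 121]
 [118 119 120 114 119 120 116 114 119  90 109 141 115  64  62  96 117 122 117 121 118 118 118 117 119 120]
 [117 118 116 120 117 116 114 117 118  89 108 143 117  68  62  99 117 120 120 119 120 120 120 118 115 116]
 [120 117 116 117 116 117 119 118 116 108 114 142 128 114 117 120 120 117 120 118 121 121 121 120 120 117]
 [118 120 117 119 119 115 116 117 119 105 114 141 129 113 119 118 119 117 119 121 120 122 120 120 118 118]
 [118 117 119 116 116 117 118 117 115 107  83 118 115 108 118 120 118 121 120 122 119 118 121 123 121 120]
 [117 117 115 121 116 121 117 117 111 116 133 142 141 130 109 111 116 121 122 119 120 118 123 120 121 121]
 [117 117 114 119 119 120 118 
[... 3558 characters left out ...]
108  98 102]
 [162 163 163 163 164 163 159 138 120 119 117 116 115 115 109  92  82  98 114 116 119 118 118 117 116 107  96 103]
 [160 163 165 164 165 166 157 137 120 116 116 116 117 115 116 109 104 109 115 118 118 118 119 118 118 109  98 104]
 [159 158 160 163 165 164 152 130 118 115 116 116 116 115 118 115 116 116 119 120 118 118 117 117 117 107  99 113]
 [159 159 161 162 163 165 150 127 117 116 116 116 118 117 116 116 115 114 114 118 115 117 118 118 116 107  98 121]]
t 12.6 pos [ 0.3755 -0.2181  0.2026] q [-0.8886 -0.639   2.2418  0.2968  1.3464 -2.5935] F [-0.4464 -0.1441 -2.3171] open 0.05860288942589858 grip 108.24137806892395
 turn [0.0003 0.1396 0.0082] shift [-0.5007  0.3519 -0.0566]
```

```bash
python3 - <<'E'
from h import *
T=get_image("top");S=get_image("scene")
print("head T",onz(T,297.5,145.6,.172),"shank T",onz(T,296.8,141,.168))
for y in (.018,.0205,.023):
    sx=np.array([.9994,.035,0])
    H=np.array([.658,y,.165]); print(y,"S head",proj(S,H),"at panel",proj(S,H+.023*sx),"T head top",proj(T,H+[0,0,.009]),"T shank",proj(T,H+.013*sx+[0,0,.004]),"Tpanel",proj(T,H+.023*sx+[0,0,.004]), "paneltop",proj(T,H+.023*sx+[0,0,.016]))
E
```

```text
head T [0.6591 0.022  0.172 ] shank T [0.6727 0.0239 0.168 ]
0.018 S head [358.936  159.9033] at panel [366.2462 157.6027] T head top [298.9743 145.8026] T shank [298.8236 141.4825] Tpanel [298.6151 137.8343] paneltop [298.3183 136.6986]
0.0205 S head [358.4766 159.4413] at panel [365.7795 157.1469] T head top [298.0361 145.83  ] T shank [297.8908 141.5099] Tpanel [297.6832 137.8618] paneltop [297.3763 136.7264]
0.023 S head [358.0185 158.9807] at panel [365.3141 156.6925] T head top [297.098  145.8574] T shank [296.9581 141.5372] Tpanel [296.7514 137.8892] paneltop [296.4343 136.7541]
```

carry_out(
  rows=[
    [0,0.028,0.002,-0.1,0.07,-0.05,0.2],
    [0,0.056,0.003,-0.2,0.14,-0.057,0.2],
    [0,0.084,0.005,-0.3,0.21,-0.057,0.2],
    [0,0.112,0.007,-0.4,0.28,-0.057,0.2],
    [0,0.14,0.008,-0.5,0.352,-0.057,0.2],
  ],
)

```text
t: 13.2
tool_pos: [0.5009, -0.0977, 0.2688]
tool_rot: [0.111, -3.045, 0.002]
contact_force: [1.0, -0.2, -1.2]
opening: 0.0585
grip_force: 107.9
```

```bash
cat >> h.py <<'E'
SX=np.array([.9994,.035,0]); SC=np.array([.671,.0225,.165]); AZ=182.; PH=204.8
def plate(dx,dy,dz):
    "TCP for plate hole at screw mid + dx along stand x, dy along stand y, dz up"
    C=SC+dx*SX+dy*np.array([-.035,.9994,0])+[0,0,dz+.019]
    go(C-frame(AZ,PH)@np.array([-.0194,0,.0259]),AZ,PH)
E
python3 - <<'E'
from h import *
plate(-.08,0,.02)
E
```

```text
t 13.2 pos [ 0.5009 -0.0977  0.2688] q [-0.3196 -0.1809  1.7757 -0.0343  1.6345 -1.9638] F [ 0.9832 -0.1889 -1.2049] open 0.058482411340177155 grip 107.93147206306458
 turn [-0.0026  0.1078  0.0118] shift [-0.3148  0.3691  0.0821]
```

carry_out(
  rows=[
    [0,0.027,0.003,-0.08,0.09,0.02,0.2],
    [-0.001,0.054,0.006,-0.16,0.18,0.04,0.2],
    [-0.002,0.081,0.009,-0.24,0.27,0.06,0.2],
    [-0.003,0.108,0.012,-0.315,0.369,0.082,0.2],
    [-0.003,0.108,0.012,-0.315,0.369,0.082,0.2],
  ],
)

```text
t: 13.7
tool_pos: [0.5843, 0.0214, 0.2283]
tool_rot: [0.053, -2.7, 0.006]
contact_force: [-0.1, -0.1, -4.2]
opening: 0.0583
grip_force: 107.9
```

carry_out(
  rows=[
    [0,0,0,0,0,0,0.2],
    [0,0,0,0,0,0,0.2],
    [0,0,0,0,0,0,0.2],
  ],
)

```text
t: 14.0
tool_pos: [0.5834, 0.0166, 0.2389]
tool_rot: [0.043, -2.716, 0.008]
contact_force: [-0.7, 0.3, -1.5]
opening: 0.0584
grip_force: 108.0
```

```bash
python3 - <<'E'
from h import *
plate(-.08,0,.02)
o=get_obs(); R=Ro.from_rotvec(o["tool_rot"]).as_matrix(); C=o["tool_pos"]+R@[-.0194,0,.0259]; ux=R@[.4199,0,-.9076]; print("C",C,"plate x",ux)
for nm in ("scene","top"):
    c=get_image(nm); cv2.imwrite(f"pics/{nm}9.png",c["img"])
    m=cv2.inRange(cv2.cvtColor(c["img"],cv2.COLOR_BGR2HSV),(60,90,15),(90,255,255))
    pc=proj(c,C); h=proj(c,C-.019*ux-.006*SX); print(nm,"pred C",pc,"hole front",h,"lower end",proj(c,C-.075*ux),"upper",proj(c,C+.075*ux))
    cs,hi=cv2.findContours(m,cv2.RETR_CCOMP,cv2.CHAIN_APPROX_NONE)
    for i,k in enumerate(cs):
        x,y,w,hh=cv2.boundingRect(k)
        if cv2.contourArea(k)>8 and abs(x+w/2-pc[0])<40 and abs(y+hh/2-pc[1])<50: 
            M=cv2.moments(k); print(" hole" if hi[0][i][3]>=0 else " blob",x,y,w,hh,cv2.contourArea(k),M["m10"]/M["m00"],M["m01"]/M["m00"])
    if nm=="scene":
        h=h.astype(int); g=m[h[1]-26:h[1]+26,h[0]-16:h[0]+16]
        for r in g: print("".join("#" if v else "." for v in r))
E
```

```text
t 14.0 pos [0.5834 0.0166 0.2389] q [-0.0777  0.2335  1.4429 -0.0467  1.8884 -1.6853] F [-0.7267  0.3261 -1.5241] open 0.058426593867735195 grip 107.97545671463013
 turn [ 0.0007  0.0023 -0.0008] shift [-0.0075  0.0094  0.0083]
C [0.5904 0.0168 0.2073] plate x [-0.0077 -0.0011  1.    ]
scene pred C [336.782  153.0151] hole front [334.7502 159.8086] lower end [336.7385 176.6846] upper [336.8291 127.4035]
.......................#........
................................
................................
.....................#..........
................................
.....................#..........
................................
................................
................................
................................
................................
................................
................................
................................
................................
................................
................................
................................
.....................#..........
................................
................................

[... 499 characters left out ...]
............................
.....................#..........
................................
................................
................................
................................
................................
................................
................................
......................#.........
................................
................................
................................
................................
................................
................................
top pred C [299.1389 168.6506] hole front [299.727  172.1463] lower end [300.8618 173.2647] upper [297.1535 163.334 ]
 blob 307 169 4 6 13.5 308.4197530864197 171.2716049382716
```

```bash
python3 - <<'E'
import cv2,numpy as np
im=cv2.imread("pics/scene9.png").astype(int)
g=im[:,:,1]-im[:,:,2]
p=im[118:192,316:358]
for r in range(118,192,2):
    print(r,"".join("#" if g[r,c]>12 else ("+" if g[r,c]>6 else ("o" if im[r,c].max()<45 else ".")) for c in range(312,362)), im[r,326:346:6].tolist())
E
```

```text
118 ...................ooooooooooo...oooooooooooo.oooo [[100, 102, 102], [31, 32, 32], [31, 33, 30], [78, 79, 78]]
120 ...................ooooooooo......oooo.....ooooooo [[100, 103, 103], [35, 34, 34], [34, 33, 33], [82, 83, 81]]
122 ...................++#++oo........oooooooooooooooo [[100, 102, 101], [37, 43, 32], [61, 62, 62], [84, 85, 84]]
124 ..................+++++++o........oooooooooooooooo [[102, 103, 102], [39, 42, 32], [62, 64, 64], [100, 100, 100]]
126 ..................o++++#+++........oo....ooooooooo [[103, 104, 104], [36, 41, 31], [43, 47, 40], [101, 102, 102]]
128 ..................o++++++#+++......oo....ooo...ooo [[99, 101, 100], [38, 42, 35], [42, 47, 37], [101, 101, 101]]
130 .................o+++o++o++#####+.oooo.oooo...oooo [[100, 100, 100], [38, 40, 33], [42, 46, 36], [74, 79, 72]]
132 ................oooo++o+o++#####+.ooooooooooooooo. [[85, 86, 84], [35, 41, 32], [36, 40, 32], [50, 54, 42]]
134 ................ooo++++++++###+....oooooooooooo... [[86, 85, 86], [34, 40, 31], [40, 46, 35], [86, 82, 78]]
136 ..................o+++++++####....oooooo.......... [[101, 1
[... 2460 characters left out ...]
.............................+.................... [[85, 89, 90], [116, 123, 127], [120, 126, 130], [105, 111, 112]]
182 .................................................. [[86, 89, 92], [89, 94, 95], [128, 135, 139], [125, 134, 137]]
184 .................................................. [[85, 88, 92], [85, 90, 91], [133, 139, 143], [127, 134, 138]]
186 .................................................. [[79, 82, 85], [83, 87, 89], [135, 142, 145], [133, 140, 143]]
188 .................................................. [[65, 69, 71], [73, 77, 78], [131, 138, 141], [107, 112, 115]]
190 .................................................. [[65, 69, 70], [64, 68, 69], [72, 76, 76], [84, 88, 89]]
```

```bash
python3 - <<'E'
from h import *
im=cv2.imread("pics/scene9.png"); c=get_image("scene"); o=get_obs(); R=Ro.from_rotvec(o["tool_rot"]).as_matrix()
C=o["tool_pos"]+R@[-.0194,0,.0259]; ux=R@[.4199,0,-.9076]; yy=R[:,1]; nn=np.cross(ux,yy)
print("C",C,"nn",nn)
for a in(-.075,.075):
  for b in(-.03,.03):
    print(a,b,[proj(c,C+a*ux+b*yy+k*nn).round(1).tolist() for k in(-.006,.006)])
for b in (-.0,): print("line? x=.. hole edges", [proj(c,C+x*ux-.006*SX).round(1).tolist() for x in(-.033,-.019,-.005,.011)])
big=im[118:186,318:352,:].max(2)
for r in range(150,184): print(r,im[r,326:350].max(1))
E
```

```text
C [0.5904 0.0169 0.2075] nn [-0.9995 -0.0316 -0.0079]
-0.075 -0.03 [[344.3, 181.8], [340.3, 183.1]]
-0.075 0.03 [[333.3, 170.3], [329.4, 171.6]]
0.075 -0.03 [[345.0, 132.1], [340.7, 133.4]]
0.075 0.03 [[333.1, 121.5], [328.9, 122.7]]
line? x=.. hole edges [[334.8, 164.2], [334.8, 159.7], [334.8, 155.2], [334.8, 149.9]]
150 [137 132 129 100  56  42  42  45  44  43  45  48  53  56  58  51  44  44
  72 108 132 133 132 132]
151 [124 121 116  93  51  40  42  43  47  46  47  49  56  56  56  54  46  49
  73 110 135 139 136 136]
152 [116 115 112  93  51  42  42  42  47  45  45  48  56  58  60  53  47  50
  65 108 139 140 141 142]
153 [115 116 113  93  53  42  41  41  40  43  46  46  59  60  57  54  47  47
  66 107 140 143 144 144]
154 [115 114 114  95  58  43  40  42  42  44  45  49  57  59  55  52  48  49
  66 109 141 144 143 144]
155 [117 116 114  97  63  43  43  46  45  48  49  51  58  58  55  54  48  47
  67 109 140 143 143 141]
156 [117 118 115 100  65  42  45  47  49  52  50  52  56  57  59  53  50  50
  69 108 139 142 137 132]
157 [111 121 123 103  65  42  45  50  52  52  52  54  59  
[... 2022 characters left out ...]
 127 141 141 139 140 136 116  91  64  59  57  54  51  57
  99 132 141 141 143 141]
178 [ 91  91  90  94 119 139 141 143 140 139 134 116  89  65  57  56  51  60
 103 138 139 142 143 143]
179 [ 91  92  91  91 104 126 138 140 140 140 138 133 111  79  62  57  51  62
 103 138 141 144 144 142]
180 [ 90  93  92  89  93 106 127 138 141 139 141 139 130 106  80  65  73  83
 112 139 141 143 141 144]
181 [ 91  89  91  90  92  93 105 128 140 141 140 139 137 129 115 105 118 123
 130 139 140 142 142 143]
182 [ 92  92  93  92  91  92  95 119 139 142 140 139 139 138 133 133 140 138
 137 137 137 140 140 142]
183 [ 91  92  89  92  91  90  93 105 127 140 142 140 139 140 139 139 140 138
 136 135 137 137 140 142]
```

```bash
python3 - <<'E'
import cv2
im=cv2.imread("pics/scene9.png")
for r in range(116,150): print(r,im[r,326:350].max(1), "".join("#" if int(p[1])-int(p[2])>5 else "." for p in im[r,326:350]))
E
```

```text
116 [103 102 102  93  71  41  32  33  34  30  30  32  29  34  33  34  34  38
  38  33  32  35  38  34] ........................
117 [104 104 103 101  81  43  30  31  29  31  31  32  29  33  28  33  38  66
  68  36  33  35  37  36] ........................
118 [102 104 103 104  81  44  32  34  31  35  33  31  33  30  32  39  65  89
  79  41  31  38  39  35] ........................
119 [103 102 104 102  84  43  32  33  32  32  33  36  33  33  41  68  92  99
  82  45  40  40  35  34] ........................
120 [103 104 104 101  83  42  35  31  31  34  28  34  34  41  66  92 101 102
  83  48  40  39  37  40] ........................
121 [102 103 103 100  82  45  39  39  37  34  35  34  43  68  91 103 105 101
  83  49  42  39  37  39] ......###...............
122 [102 103 101  91  64  44  43  43  43  38  32  39  62  90 103 104 103 101
  85  49  43  38  35  36] .....#####..............
123 [105 104 102  83  48  43  44  43  43  41  38  39  59  89 102 102 103 103
  95  69  42  32  39  37] ....######..............
124 [103 103 100  82  47  40  42  42  41  41  42  43  64  93 102 103 104 103
[... 2426 characters left out ...]
3  54  39
  38  36  32  37  65  93] ....###.#....#..........
145 [143 142 140 115  64  44  41  41  41  42  45  51  60  84  85  65  46  43
  36  36  37  49  75  97] .....#####..............
146 [144 143 139 115  63  42  40  44  43  41  41  43  58  79  80  63  54  43
  37  42  50  84 113 114] .....######.............
147 [141 144 142 114  63  42  41  42  37  41  40  44  51  65  71  60  54  54
  54  60  89 118 130 130] .....#########..........
148 [145 143 141 116  65  44  41  41  41  45  41  41  48  58  58  56  49  50
  64  89 120 131 131 132] .....###########........
149 [142 142 139 114  64  43  43  42  42  45  41  42  49  58  56  53  45  47
  66 103 129 133 133 135] .....#############......
```

```bash
python3 - <<'E'
from h import *
im=cv2.imread("pics/top9.png"); c=get_image("top"); o=get_obs(); R=Ro.from_rotvec(o["tool_rot"]).as_matrix()
C=o["tool_pos"]+R@[-.0194,0,.0259]; ux=R@[.4199,0,-.9076]; yy=R[:,1]; nn=np.cross(ux,yy)
for a in(-.075,.075):
  for b in(-.03,.03):
    print(a,b,[proj(c,C+a*ux+b*yy+k*nn).round(1).tolist() for k in(-.006,.006)])
print("hole",proj(c,C-.019*ux+.006*nn))
for r in range(158,186): print(r,"".join("#" if int(p[1])-int(p[2])>5 else "." for p in im[r,280:320]), im[r,282:318:2].max(1))
E
```

```text
-0.075 -0.03 [[311.6, 170.5], [311.8, 174.8]]
-0.075 0.03 [[289.8, 171.8], [290.0, 176.1]]
0.075 -0.03 [[309.5, 160.1], [309.8, 165.0]]
0.075 0.03 [[284.4, 161.6], [284.7, 166.5]]
hole [299.6703 172.1423]
158 ........................................ [90 91 94 92 91 86 86 83 81 68 69 94 92 90 97 46 26 36]
159 ........................................ [92 92 91 89 91 87 86 85 81 71 69 86 87 94 91 41 29 38]
160 ........................................ [ 94  93  89  91  91  91  87  82  80  68  69  69  87  88  88  41  38 104]
161 ........................................ [ 89  93  94  90  89  89  85  83  81  74  64  71  83  86  84  43  33 106]
162 ........................................ [ 91  90  91  90  94  87  86  79  81  68  65  62  72  79  84  42  36 107]
163 ........................................ [ 89  91  93  90  90  90  91  86  77  69  65  60  69  73  81  43  36 110]
164 ........................................ [ 91  92  89  90  91  86  83  81  75  72  70  61  64  71  70  57  41 111]
165 ........................................ [ 91  91  93  92  89  87  85  84  77  72  70  58  46 
[... 1700 characters left out ...]
............................... [ 94  93  92  90  87  83  83  80  80  74  64  54 107 128 182 211 207 213]
181 ........................................ [ 94  94  90  91  88  86  83  83  77  69  68  57 111 128 183 214 211 215]
182 ........................................ [ 91  91  91  93  87  84  81  80  76  74  66  56 102 131 182 207 211 214]
183 ........................................ [ 92  92  93  92  86  83  85  80  78  72  67  58 107 129 129 217 206 210]
184 ........................................ [ 89  92  89  92  88  88  86  81  77  70  67  58 117 130 133 216 202 209]
185 ........................................ [ 95  95  90  92  91  88  83  82  77  72  66  57 117 131 134 216 206 210]
```

```bash
sed -i 's/-.0194,0,.0259\]),AZ/-.0181,0,.0232]),AZ/; s/SC=np.array(\[.671,.0225/SC=np.array([.671,.0215/' h.py; grep -n "SC=\|0181" h.py; python3 - <<'E'
from h import *
plate(-.034,0,0)
E
```

```text
27:SX=np.array([.9994,.035,0]); SC=np.array([.671,.0215,.165]); AZ=182.; PH=204.8
31:    go(C-frame(AZ,PH)@np.array([-.0181,0,.0232]),AZ,PH)
t 14.2 pos [0.5834 0.0167 0.2388] q [-0.0775  0.2338  1.4426 -0.0465  1.8886 -1.6852] F [ 1.0354 -0.3682 -1.3398] open 0.05849765402179692 grip 107.97662258148193
 turn [ 0.0007  0.0022 -0.0008] shift [-0.1786  0.0061  0.0147]
```

carry_out(
  rows=[
    [0.001,0.002,-0.001,-0.05,0.003,0.015,0.2],
    [0.001,0.002,-0.001,-0.1,0.006,0.015,0.2],
    [0.001,0.002,-0.001,-0.15,0.006,0.015,0.2],
    [0.001,0.002,-0.001,-0.179,0.006,0.015,0.2],
    [0.001,0.002,-0.001,-0.179,0.006,0.015,0.2],
  ],
)

```text
t: 14.7
tool_pos: [0.6307, 0.0205, 0.2107]
tool_rot: [0.049, -2.706, 0.011]
contact_force: [-0.2, 0.3, -1.6]
opening: 0.0586
grip_force: 108.0
```

carry_out(
  rows=[
    [0,0,0,0,0,0,0.2],
    [0,0,0,0,0,0,0.2],
  ],
)

```text
t: 14.9
tool_pos: [0.6303, 0.0206, 0.2118]
tool_rot: [0.05, -2.707, 0.012]
contact_force: [-0.2, 0.7, -2.5]
opening: 0.0589
grip_force: 108.0
```

```bash
python3 - <<'E'
from h import *
plate(-.034,0,0); plate(-.012,0,0)
c=get_image("scene"); o=get_obs(); R=Ro.from_rotvec(o["tool_rot"]).as_matrix(); im=c["img"]
C=o["tool_pos"]+R@[-.0181,0,.0232]; ux=R@[.4199,0,-.9076]; yy=R[:,1]; nn=np.cross(ux,yy)
for a in(-.075,.075): print(a,[[proj(c,C+a*ux+b*yy+k*nn).round(1).tolist() for k in(-.006,.006)] for b in (-.03,.03)])
print("hole f",proj(c,C-.019*ux+.006*nn),"b",proj(c,C-.019*ux-.006*nn),"screw head",proj(c,SC-.016*SX),"slot end", proj(c,C+.011*ux+.006*nn))
for r in range(138,190): print(r," ".join("%3d"%v for v in im[r,336:366].max(1)))
E
```

```text
t 14.9 pos [0.6303 0.0206 0.2118] q [-0.0658  0.3627  1.3335 -0.0456  1.877  -1.6775] F [-0.1922  0.6631 -2.5355] open 0.05889655904212213 grip 108.00783634185791
 turn [-0.0004 -0.0003  0.0005] shift [ 0.0011 -0.0019 -0.0025]
t 14.9 pos [0.6303 0.0206 0.2118] q [-0.0658  0.3627  1.3335 -0.0456  1.877  -1.6775] F [-0.1922  0.6631 -2.5355] open 0.05889655904212213 grip 108.00783634185791
 turn [-0.0004 -0.0003  0.0005] shift [-0.0655 -0.002  -0.0333]
-0.075 [[[358.5, 183.7], [354.7, 185.0]], [[347.3, 172.5], [343.6, 173.7]]]
0.075 [[[360.8, 135.5], [356.7, 136.7]], [[348.6, 125.1], [344.6, 126.2]]]
hole f [349.566  162.2277] b [353.4388 161.0074] screw head [357.4199 159.6413] slot end [349.8547 152.6907]
138 104 104 105 105 103  96  76  41  33  37  42  41  38  36  42  37  42  41  42  48  57  54  50  71  80  60  44  32  37  37
139 104 106 106 103 105 102  94  73  48  40  42  39  39  38  38  41  39  40  46  55  58  54  58  85  89  63  43  38  36  36
140 104 104 104 105 105 105 102  95  86  70  48  43  42  39  41  39  43  39  48  54  54  54  65  84  81  52  37  35  36  34
141 112 103 10
[... 5361 characters left out ...]
 101 124 138 140 140 140 141 139 129 115  95  62  56  62  62  63  65  64  65  63
185  90  92  90  92  88  90  90  91  90  87  89 103 124 137 138 138 129 114 114 112  94  64  62  63  64  62  64  63  63  64
186  92  91  91  91  90  91  92  92  92  91  90  92 101 114 114 117 108  97  92  91  80  62  60  63  64  63  63  62  61  65
187  91  94  91  93  91  91  92  91  90  92  90  91  92  94  93  94  92  93  90  86  72  61  59  62  64  63  63  65  65  64
188  89  91  92  90  92  90  92  93  91  92  91  91  91  90  90  92  89  89  83  72  65  62  62  61  62  61  64  63  64  63
189  79  79  81  86  91  91  90  89  92  91  89  90  87  87  89  82  79  73  65  58  62  63  63  63  63  63  62  63  63  66
```

carry_out(
  rows=[
    [0,0,0,-0.008,-0.002,-0.004,0.2],
    [0,0,0,-0.016,-0.002,-0.008,0.2],
    [0,0,0,-0.025,-0.002,-0.012,0.2],
    [0,0,0,-0.031,-0.002,-0.013,0.2],
    [0,0,0,-0.031,-0.002,-0.013,0.2],
  ],
)

```text
t: 15.45
tool_pos: [0.6408, 0.0205, 0.2106]
tool_rot: [0.05, -2.707, 0.011]
contact_force: [-0.1, -0.0, -2.2]
opening: 0.0586
grip_force: 108.0
```

carry_out(
  rows=[
    [0,0,0,-0.006,0,-0.003,0.2],
    [0,0,0,-0.012,0,-0.006,0.2],
    [0,0,0,-0.012,0,-0.006,0.2],
  ],
)

```text
t: 15.75
tool_pos: [0.6448, 0.0206, 0.2109]
tool_rot: [0.05, -2.707, 0.012]
contact_force: [-0.1, -0.3, -1.3]
opening: 0.0585
grip_force: 108.0
```

carry_out(
  rows=[
    [0,0,0,-0.006,0,-0.003,0.2],
    [0,0,0,-0.012,0,-0.006,0.2],
    [0,0,0,-0.012,0,-0.006,0.2],
  ],
)

```text
t: 16.05
tool_pos: [0.6489, 0.0208, 0.211]
tool_rot: [0.05, -2.707, 0.011]
contact_force: [-0.4, 0.4, -2.4]
opening: 0.0587
grip_force: 108.0
```

```bash
python3 - <<'E'
from h import *
plate(-.0,0,-.001)
E
```

```text
t 16.05 pos [0.6489 0.0208 0.211 ] q [-0.0641  0.4059  1.2801 -0.045   1.8876 -1.6763] F [-0.3713  0.4026 -2.363 ] open 0.058687621861151625 grip 108.00668120384216
 turn [-0.0004 -0.0005  0.0005] shift [-0.0458 -0.0002 -0.0236]
```

carry_out(
  rows=[
    [0,0,0,-0.005,0,-0.003,0.2],
    [0,0,0,-0.01,0,-0.005,0.2],
    [0,0,0,-0.015,0,-0.008,0.2],
    [0,0,0,-0.015,0,-0.008,0.2],
  ],
)

```text
t: 16.45
tool_pos: [0.654, 0.021, 0.2113]
tool_rot: [0.05, -2.707, 0.012]
contact_force: [-0.4, 0.6, -1.8]
opening: 0.0586
grip_force: 108.0
```

carry_out(
  rows=[
    [0,0,0,-0.005,0,-0.003,0.2],
    [0,0,0,-0.01,0,-0.005,0.2],
    [0,0,0,-0.015,0,-0.008,0.2],
    [0,0,0,-0.015,0,-0.008,0.2],
  ],
)

```text
t: 16.85
tool_pos: [0.659, 0.0212, 0.2116]
tool_rot: [0.05, -2.707, 0.012]
contact_force: [-0.2, 0.5, -2.1]
opening: 0.0586
grip_force: 108.0
```

carry_out(
  rows=[
    [0,0,0,-0.005,0,-0.003,0.2],
    [0,0,0,-0.01,0,-0.005,0.2],
    [0,0,0,-0.01,0,-0.005,0.2],
  ],
)

```text
t: 17.15
tool_pos: [0.6624, 0.0212, 0.2117]
tool_rot: [0.05, -2.707, 0.012]
contact_force: [0.5, -0.3, -2.2]
opening: 0.0586
grip_force: 108.0
```

The head passed through the hole without contact. I'll feel for the panel to fix the depth.

carry_out(
  rows=[
    [0,0,0,-0.004,0,-0.002,0.2],
    [0,0,0,-0.008,0,-0.004,0.2],
    [0,0,0,-0.008,0,-0.004,0.2],
  ],
)

```text
t: 17.45
tool_pos: [0.665, 0.0214, 0.2118]
tool_rot: [0.05, -2.707, 0.012]
contact_force: [-0.6, 1.1, -1.8]
opening: 0.0586
grip_force: 108.0
```

carry_out(
  rows=[
    [0,0,0,-0.004,0,-0.002,0.2],
    [0,0,0,-0.008,0,-0.004,0.2],
    [0,0,0,-0.008,0,-0.004,0.2],
  ],
)

```text
t: 17.75
tool_pos: [0.6677, 0.0215, 0.2118]
tool_rot: [0.05, -2.707, 0.012]
contact_force: [-0.3, 0.5, -0.4]
opening: 0.0584
grip_force: 108.0
```

```bash
python3 - <<'E'
from h import *
plate(-.0,0,-.001)
E
```

```text
t 17.75 pos [0.6677 0.0215 0.2118] q [-0.0616  0.4489  1.2231 -0.0441  1.9019 -1.6744] F [-0.2602  0.4742 -0.4381] open 0.05835199667424019 grip 108.0074393749237
 turn [-0.0004 -0.0005  0.0005] shift [ 0.01   -0.0002  0.0052]
```

carry_out(
  rows=[
    [0,0,0,-0.003,0,-0.0015,0.2],
    [0,0,0,-0.006,0,-0.003,0.2],
    [0,0,0,-0.006,0,-0.003,0.2],
  ],
)

```text
t: 18.05
tool_pos: [0.6693, 0.0216, 0.2119]
tool_rot: [0.05, -2.706, 0.012]
contact_force: [-1.5, -0.5, -2.0]
opening: 0.0583
grip_force: 108.0
```

carry_out(
  rows=[
    [0,0,0,-0.003,0,-0.0015,0.2],
    [0,0,0,-0.006,0,-0.003,0.2],
    [0,0,0,-0.006,0,-0.003,0.2],
  ],
)

```text
t: 18.35
tool_pos: [0.6699, 0.0216, 0.212]
tool_rot: [0.049, -2.701, 0.012]
contact_force: [-7.0, -0.1, 0.3]
opening: 0.0588
grip_force: 108.0
```

Panel contact at TCP x≈0.6695. I'll back off to mid-play, then slide down.

carry_out(
  rows=[
    [0,0,0,0.01,0,0.0045,0.2],
    [0,0,0,0.0197,0,0.009,0.2],
    [0,0,0,0.0197,0,0.009,0.2],
  ],
)

```text
t: 18.65
tool_pos: [0.6651, 0.0214, 0.2122]
tool_rot: [0.05, -2.708, 0.012]
contact_force: [0.9, 0.3, -2.8]
opening: 0.0585
grip_force: 108.1
```

carry_out(
  rows=[
    [0,0,0,-0.0035,0,0.0076,0.2],
    [0,0,0,-0.007,0,0.015,0.2],
    [0,0,0,-0.0105,0,0.0227,0.2],
    [0,0,0,-0.0112,0,0.0242,0.2],
    [0,0,0,-0.0112,0,0.0242,0.2],
  ],
)

```text
t: 19.15
tool_pos: [0.665, 0.0214, 0.2036]
tool_rot: [0.05, -2.706, 0.011]
contact_force: [-0.1, 0.0, -1.9]
opening: 0.0583
grip_force: 108.1
```

carry_out(
  rows=[
    [0,0,0,-0.0028,0,0.006,0.2],
    [0,0,0,-0.0056,0,0.0121,0.2],
    [0,0,0,-0.0056,0,0.0121,0.2],
  ],
)

```text
t: 19.45
tool_pos: [0.6649, 0.0214, 0.1995]
tool_rot: [0.05, -2.706, 0.011]
contact_force: [0.3, 0.5, -2.0]
opening: 0.0587
grip_force: 108.1
```

carry_out(
  rows=[
    [0,0,0,-0.0028,0,0.006,0.2],
    [0,0,0,-0.0056,0,0.0121,0.2],
    [0,0,0,-0.0056,0,0.0121,0.2],
  ],
)

```text
t: 19.75
tool_pos: [0.6648, 0.0214, 0.1955]
tool_rot: [0.05, -2.706, 0.011]
contact_force: [0.3, -0.7, -1.9]
opening: 0.0586
grip_force: 108.1
```

carry_out(
  rows=[
    [0,0,0,-0.0028,0,0.006,0.2],
    [0,0,0,-0.0056,0,0.0121,0.2],
    [0,0,0,-0.0084,0,0.0182,0.2],
    [0,0,0,-0.0084,0,0.0182,0.2],
  ],
)

```text
t: 20.15
tool_pos: [0.6648, 0.0214, 0.1894]
tool_rot: [0.05, -2.706, 0.011]
contact_force: [-0.3, 0.7, -2.1]
opening: 0.0585
grip_force: 108.1
```

carry_out(
  rows=[
    [0,0,0,-0.0028,0,0.006,0.2],
    [0,0,0,-0.0028,0,0.006,0.2],
  ],
)

```text
t: 20.35
tool_pos: [0.6649, 0.0214, 0.1877]
tool_rot: [0.05, -2.706, 0.011]
contact_force: [0.4, 0.6, -1.8]
opening: 0.0585
grip_force: 108.1
```

carry_out(
  rows=[
    [0,0,0,-0.0028,0,0.006,0.2],
    [0,0,0,-0.0028,0,0.006,0.2],
  ],
)

```text
t: 20.55
tool_pos: [0.6652, 0.0214, 0.1862]
tool_rot: [0.05, -2.707, 0.012]
contact_force: [0.8, 0.5, -1.3]
opening: 0.0587
grip_force: 108.5
```

carry_out(
  rows=[
    [0,0,0,-0.0028,0,0.006,0.2],
    [0,0,0,-0.0028,0,0.006,0.2],
  ],
)

```text
t: 20.75
tool_pos: [0.6653, 0.0214, 0.186]
tool_rot: [0.05, -2.707, 0.012]
contact_force: [-1.5, 0.3, 4.1]
opening: 0.0587
grip_force: 108.7
```

carry_out(
  rows=[
    [0,0,0,-0.002,0,0.004,0.2],
    [0,0,0,-0.002,0,0.004,0.2],
  ],
)

```text
t: 20.95
tool_pos: [0.6653, 0.0214, 0.1859]
tool_rot: [0.05, -2.707, 0.012]
contact_force: [-1.8, 0.5, 8.1]
opening: 0.0584
grip_force: 108.9
```

```bash
python3 - <<'E'
from h import *
plate(0,0,-.027)
E
```

```text
t 20.95 pos [0.6653 0.0214 0.1859] q [-0.0619  0.4598  1.2522 -0.0439  1.8611 -1.6727] F [-1.8288  0.522   8.1227] open 0.05838618966758668 grip 108.87855648994446
 turn [-0.0005 -0.0003  0.0005] shift [ 0.0028 -0.0002  0.0021]
```

The slot's closed end is now on the shank. I'll relax, release, and rise straight up.

carry_out(
  rows=[
    [0,0,0,0.0022,0,-0.0048,0.2],
    [0,0,0,0.0022,0,-0.0048,0.2],
    [0,0,0,0.0022,0,-0.0048,-1],
    [0,0,0,0.0022,0,-0.0048,-1],
    [0,0,0,0.0022,0,-0.0048,-1],
  ],
)

```text
t: 21.45
tool_pos: [0.6649, 0.0214, 0.1835]
tool_rot: [0.05, -2.706, 0.011]
contact_force: [0.1, -0.1, 1.2]
opening: 0.0852
grip_force: 0.0
```

carry_out(
  rows=[
    [0,0,0,0,0,0,-1],
    [0,0,0,0.02,0,-0.045,-1],
    [0,0,0,0.05,0,-0.11,-1],
    [0,0,0,0.1,0,-0.22,-1],
    [0,0,0,0.17,0,-0.37,-1],
  ],
)

```text
t: 21.95
tool_pos: [0.6645, 0.0215, 0.3058]
tool_rot: [0.05, -2.702, 0.011]
contact_force: [1.7, -0.1, -0.4]
opening: 0.0853
grip_force: 0.0
```

carry_out(
  rows=[
    [0,0,0,0.25,0,0,-1],
    [0,0,0,0.4,0,0,-1],
    [0,0,0,0.5,0,0,-1],
    [0,0,0,0.5,0,0,-1],
    [0,0,0,0.5,0,0,-1],
  ],
)

```text
t: 22.45
tool_pos: [0.5292, 0.0165, 0.3719]
tool_rot: [0.05, -2.711, 0.012]
contact_force: [-0.5, 0.2, -0.9]
opening: 0.0854
grip_force: 0.0
```

```bash
python3 - <<'E'
from h import *
plate(0,0,.1)
C=SC+np.array([0,0,-.007])
for nm in("scene","top"):
    c=get_image(nm); im=c["img"].astype(int)
    print(nm,"pred upper/lower edges",[[proj(c,C+[-.006,y,a]).round(1).tolist() for y in(-.03,.03)] for a in(.075,-.075)],"slot end->hole",proj(c,SC-.006*SX),proj(c,SC-[.006,0,.026]))
    p=proj(c,C).astype(int)
    for r in range(p[1]-30,p[1]+32,2): print(r,"".join("#" if im[r,k,1]-im[r,k,2]>5 else ("o" if im[r,k].max()<45 else ("+" if im[r,k].max()>110 else ".")) for k in range(p[0]-24,p[0]+24)))
E
```

```text
t 22.45 pos [0.5292 0.0165 0.3719] q [-0.0826  0.0599  1.4163 -0.0582  2.0919 -1.7081] F [-0.5073  0.2122 -0.8629] open 0.08543245513858205 grip 0.0
 turn [-0.0005  0.0009  0.0004] shift [-0.4918 -0.0004 -0.0083]
scene pred upper/lower edges [[[367.5, 142.1], [356.0, 131.4]], [[364.8, 189.0], [354.2, 177.6]]] slot end->hole [360.6112 158.6391] [360.1906 166.6083]
130 ......................................++++++++++
132 ......................###.............++++++++++
134 .....................######............+++++++++
136 ......................#######............+++++++
138 ......................#########..............+++
140 .....................####o#######...............
142 .....................####oo########....+++......
144 ++++++...............###############...++++.....
146 ++++++++++++.........###oo#o#######.....++++++..
148 ++++++++++++++++++..#..############.......++++++
150 ++++++++++++++++++..##...##########.............
152 +++++++++++++++++...#o#o..########..............
154 +++++++++++++++++.##o#####..######..............
156 +++++++++++++++++.......#o#..#####.......
[... 2002 characters left out ...]
.....++++..
148 ooooooo#o#ooo#ooooooooooo...+..+.++.oo..........
150 oooooooo#ooooo#ooooooo#oo.+++.++..+..o..........
152 .......ooooooooooooooo#oo..+++++.+..o.....#....o
154 ............++++++++++++..++.+++.+.........###..
156 ...........++++++++++.....+.++++..+.......++....
158 .........+++++++++++......++.+++++....o.ooo.+...
160 .........+++++++.+.......+++++++++.....ooooooo..
162 ........++.+..............++++++++.....ooooooooo
164 ++.+++...................+++++++++..o.oooooooo#o
166 ++++.+...................+++++++++...o.oooooooo#
168 +++++++..................+..++++++.....ooooooooo
170 ++++++...........................+..o....##ooooo
172 ....ooooooooo..........................+++#..oo.
```

The plate hangs where predicted: scene upper edge at about rows 131–142 and lower corner at about row 187. I'll let it settle and check that it is still before handing in.

carry_out(
  rows=[
    [0,0,0,0,0,0,-1],
    [0,0,0,0,0,0,-1],
    [0,0,0,0,0,0,-1],
    [0,0,0,0,0,0,-1],
    [0,0,0,0,0,0,-1],
  ],
)

```text
t: 23.05
tool_pos: [0.5298, 0.0164, 0.3693]
tool_rot: [0.05, -2.706, 0.011]
contact_force: [-0.5, 0.5, 0.4]
opening: 0.0851
grip_force: 0.0
```

```bash
python3 - <<'E'
from h import *
import time
def m():
    im=get_image("scene")["img"][125:192,350:378].astype(int); k=(im[:,:,1]-im[:,:,2]>5); y,x=np.nonzero(k); return k.sum(),x.mean()+350,y.mean()+125,y.min()+125,y.max()+125
a=m(); [get_image("scene") for _ in range(8)]; b=m(); print(a,b,get_obs()["t"])
if abs(a[1]-b[1])<.3 and abs(a[2]-b[2])<.5 and a[0]>250: print(finish_job())
E
```

```text
(np.int64(520), np.float64(364.3961538461538), np.float64(157.94615384615383), np.int64(132), np.int64(186)) (np.int64(520), np.float64(364.53076923076924), np.float64(157.9173076923077), np.int64(132), np.int64(186)) 23.55
the job is handed in; nothing more can be done
None
```

The green plate was propped on the blue rest, let go, taken again by its upper end, and now hangs still and upright on the stand's screw; I handed the job in at 23.6 s with the arm clear.

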